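Knock the stuck clamping wedge out of the jig

TASK

The wooden wedge in the clamping jig is stuck fast. Hold the rectangular tapping block and with it knock the wedge's narrow end, so that the wedge slides about 30 mm towards its wide end and comes loose, then lay the block flat on the bench, lift the wedge out of the jig and put it down inside the tray. Keep the gripper off the wedge while it is still tight, and leave the spare wedge where it stands.

Things in the scene. Friction and masses are not known exactly. Their poses are not given: they have to be found in the camera images.
- wedge_center (a point): Centre of the stuck wedge, half-way along, across and up (underside 30 mm below). Plain light wood, 145 g, 120 mm long along its y axis, 60 mm tall (z up), tapering evenly on both sides in plan from 21 mm wide at the narrow (-y) end to 36 mm at the wide (+y) end. It stands in the jig, in line with it. Pushed along +y it yields at about 12 to 20 N and is loose after 16 mm.
- jig: Jig screwed to the bench: plywood base 150 (x) by 200 (y) by 15 mm; origin under its centre, on the bench, straight below the wedge's centre at the start. Two oak fences 22 mm thick, from y = -10 to 45 mm, flank the wedge; tops 35 mm over the bench, like a stop at x = -54 to -68 mm. The fence at -x is sprung (2 mm). The wedge's upper 40 mm is free. The channel is open at both ends.
- block_center (a point): Centre of the tapping block, a plain rectangular wooden block, edges slightly rounded, 100 mm long along its y axis, 40 mm wide (x) and 40 mm tall (z up), 120 g, lying flat on the bench (this point is 20 mm above it). Either end face may strike; after 50 mm of wedge travel it would meet the fence ends.
- tray: Open plywood tray fixed to the bench; origin at the centre of its underside, on the bench. Outside 160 mm (x) by 220 mm (y) by 45 mm high, walls and floor 6 mm thick.
- spare_center (a point): Centre (half-way up, 30 mm above the bench) of the spare wedge, a bystander of the same shape and axes as the stuck one, standing loose on the bare bench; it and the block may have swapped places.

How it is judged:
On the way, in this order (a step that is already met when the one before it is completed fails the run):
1. the block, held in the gripper, knocks against the stuck wedge (contact force between block and wedge above 1 N and contact force between the fingers and block above 2 N).
2. the wedge has slid at least 20 mm along the jig, still standing on it (distance of wedge_center from where it was at the start of the episode above 0.02 m and height (world z) of wedge_center below 0.055 m), for 0.1 s.
3. the wedge is gripped and lifted clear of the fences (height (world z) of wedge_center above 0.075 m and contact force between the fingers and wedge above 1 N), for 0.1 s.
At the end, for the whole second after the job is handed in: The wedge lies or stands at rest on the tray's floor, inside the walls (its centre within 65 mm of the tray's middle along x, 95 mm along y, and below 42 mm height), and the block lies flat and still on the bench itself, not on the jig or in the tray (its centre below 24 mm) (x of wedge_center in the frame of tray between -0.065 and 0.065 m and y of wedge_center in the frame of tray between -0.095 and 0.095 m and height (world z) of wedge_center below 0.042 m and linear speed of each of wedge, block below 0.02 m/s and height (world z) of block_center below 0.024 m); the robot touches nothing.
It fails at once if the gripper touches the stuck wedge before it has been knocked loose (moved 15 mm) (contact force between the fingers and wedge above 0.5 N and distance of wedge_center from where it was at the start of the episode below 0.015 m).
It fails at once if the spare wedge is moved more than 20 mm (distance of spare_center from where it was at the start of the episode above 0.02 m).
It also fails if it takes over 56 s, if anything falls off the work surface, if the arm or the gripper's body presses on something with over 40 N, if the wrist force passes 120 N, or if a joint passes its speed limit or range.

ROBOT

A 6-joint arm with a two-finger parallel gripper is mounted at the origin on the work surface. World frame = base frame: x ahead of the robot, y to its left, z up, the work surface at z = 0. Lengths are in m, angles in rad, forces in N, time in s.
With the tool pointing down it reaches from about 0.275 to 0.725 m from the base axis. Payload 5.6 kg.
Tool frame: the origin (TCP) lies midway between the tips of the shut fingers; the grasp point (between the pads) lies 19 mm behind it; z points along the fingers, y is the line along which they close (so a half turn about z gives the same grasp; the last joint's range is limited). The gripper opens to 85 mm and grips with 20 to 120 N. Pads are 22 mm wide; open, the fingers measure 114 mm over their backs; the gripper's body (76 mm by 85 mm) begins 54 mm behind the grasp point. The pads swing forward as they close: fully open they stand 13 mm farther back than shut.
Start: joints at [1.576, 0.255, 0.108, 0, -1.424, -0.285], TCP at [0.152, 0.529, 0.231] pointing down, gripper open.
Joint ranges: [-2.95, 2.95], [-1.21, 1.97], [-1.09, 1.5], [-2.87, 1.71], [-2.94, -0.07], [-3.05, 3.05]. Speed limits (rad/s): [2.57, 2.57, 3.14, 3.14, 3.14, 3.14].

INTERFACE

Orientations are given as [roll, pitch, yaw] about the fixed x, y, z axes, in that order (R = Rz(yaw) Ry(pitch) Rx(roll)).
In Python, from cell import manip gives the robot as it stands.
- The arm moves only by the tool servo_tool, never from a script. Its argument "steps" is a list that holds one entry, the list of rows, each a list of 7 numbers: the shift along the tool's x, y, z each as a share of 250 mm, from -1 to 1, then the turn, a rotation vector about the tool's x, y, z each as a share of 90 degrees, from -1 to 1, then the opening, from 0 (shut) to 1 (fully open). A call has 1 to 5 rows; each row is the pose to reach, as a shift and turn from the pose commanded when the call began, along the tool's axes at that moment; what a row does not reach only later rows make up. A row lasts 1/8 s, in which the tool goes at most 62.5 mm and 10.7 degrees, less where a joint would pass 70% of its speed; a pose out of reach is approached as far as the arm can. A call with a number of a shift or a turn outside -1 to 1 is refused whole. A call with a gripper value outside its range is refused whole. The fingers move at their own pace and stop on an object; "grip_force" is the grip in N (left out, the last holds). Time passes only in rows, so rows that repeat a pose let the fingers close. It gives the time, the measured TCP pose, the force, the opening and the grip force at its end, in the units of the state.
- manip.read_state(): the state, without advancing time (a new reading comes with each control period).
- manip.capture(name): name is "scene" or "top" or "wrist"; returns the picture (384x512x3 uint8, red, green, blue); there is no depth.
- manip.camera_model(name): a dict with "vertical_fov" (degrees; the focal length in pixels is half the picture's height over the tangent of half this angle, whatever the lens; pixels are square), "cx", "cy" (the principal point, pixels), "camera_from_world" (4x4, takes a point from world to camera coordinates); the wrist camera has in their place "T_tool_cam" (4x4, takes a point from camera to tool coordinates, whose origin is the TCP and whose axes are the flange's). Camera axes: x right, y down, z forward; pixel columns grow to the right and rows downward; lengths in m; the calibration is good to about 2 mm. A picture is of the moment at which its call begins: read the wrist's pose just before it. camera_model takes no time and is no camera call.
- manip.sign_off(): hands the job in; it is judged then, once.
The state is a dict: "clock": time; "joints": joint angles; "joint_vel": joint speeds; "effort": joint torques, N m; "tcp_pos": TCP position; "orientation": TCP orientation; "ft_force": force on the tool from outside, world axes, zero at the start; "torque": the same for the moment, N m; "grip_width": finger opening in m; "finger_force": force on a finger pad.
Only numpy, scipy, OpenCV 4.12 (cv2) and the standard library are available. Lean on these libraries where they do the work, as an engineer would, in place of code of your own. Each camera call takes 0.05 s, during which the arm holds its last target. There are 200 camera calls.

## Working session

There is one attempt and no reset: what is moved stays moved. The work goes in short steps, Python scripts to look and compute and a tool call to move; the robot and the scene stay as the last step left them, time stands still between calls to the robot, and variables do not carry over. Pictures are saved under pics/ and viewed, at most 13 in all, crops included, and the job is handed in when it is done.

Besides the shell and the picture viewer there is one more tool, called after "Emit:" as name(argument=value, ...) on one line, values as JSON. servo_tool: Moves the arm, as the interface text tells. Shift numbers are shares of 250 mm and turn numbers shares of 90 degrees, none past 1 either way. Its arguments: {"type":"object","properties":{"steps":{"type":"array"},"grip_force":{"type":"number"}},"required":["steps"]}

```bash
ls; mkdir -p pics; python3 - <<'E'
from cell import manip
import cv2,numpy as np
for n in("scene","top"):
    im=manip.capture(n); cv2.imwrite(f"pics/{n}0.png",im[:,:,::-1]); print(n,manip.camera_model(n))
print(manip.camera_model("wrist"));print(manip.read_state())
E
```

```text
pics
scene {'vertical_fov': 46.598347592335614, 'cx': 254.73259110442532, 'cy': 179.88835366426116, 'camera_from_world': array([[ 0.75001753,  0.66130901,  0.0120045 , -0.40084495],
       [ 0.44061681, -0.48602089, -0.75474534, -0.17459664],
       [-0.49328545,  0.57136161, -0.65590805,  1.27867679],
       [ 0.        ,  0.        ,  0.        ,  1.        ]])}
top {'vertical_fov': 51.572708568520866, 'cx': 254.13396629680395, 'cy': 187.0618068845344, 'camera_from_world': array([[ 0.02596761, -0.99965976, -0.00245902, -0.00825195],
       [-0.98418948, -0.02513447, -0.17532636,  0.52361534],
       [ 0.1752049 ,  0.00697295, -0.9845073 ,  1.14410384],
       [ 0.        ,  0.        ,  0.        ,  1.        ]])}
{'vertical_fov': 60.387789052672446, 'cx': 255.58343486438974, 'cy': 189.76728786568646, 'T_tool_cam': array([[-4.41089228e-05, -9.58188130e-01, -2.86138962e-01,
         7.39080894e-02],
       [ 9.99999886e-01, -1.78135569e-04,  4.42367123e-04,
         6.02649379e-04],
       [-4.74842453e-04, -2.86138910e-01,  9.58188029e-01,
        -1.42110918e-01],
       [ 0.00000000e+00,  0.00000000e+00,  0.00000000e+00,
         1.00000000e+00]])}
{'clock': 0.1, 'joints': array([ 1.57562706e+00,  2.55658990e-01,  1.07157019e-01, -4.20635082e-04,
       -1.42388336e+00, -2.84585534e-01]), 'joint_vel': array([-0.00183191, -0.00146061,  0.00354357,  0.00031236,  0.00014296,
        0.00200774]), 'effort': array([-3.09845214e-03, -3.87601089e+01,  2.38471895e+01,  5.37790015e+00,
       -3.80381243e-03,  2.23287479e-06]), 'tcp_pos': array([0.15169941, 0.52821892, 0.2305108 ]), 'orientation': array([ 3.13995076e+00, -4.68574956e-05, -2.79816669e-01]), 'ft_force': array([-0.11992442, -0.41170679,  0.11560694]), 'torque': array([ 0.02169049, -0.00334165, -0.02990849]), 'finger_force': 0.0, 'grip_width': 0.08548621192049201}
```

View pics/top0.png

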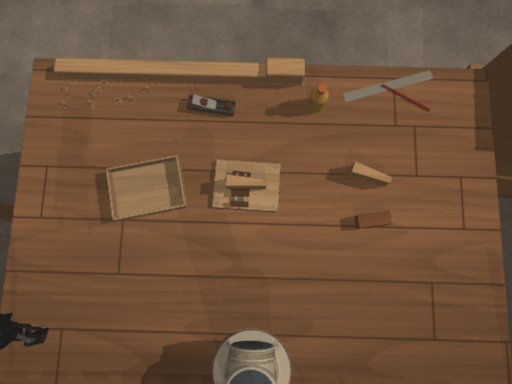

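View pics/scene0.png

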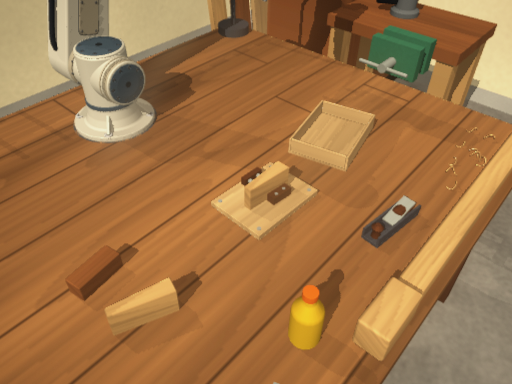

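The top view shows the jig base at about (213–280, 160–210), with the wedge in it at (227–267, 177–188). Its fences sit left of centre, so jig +y is roughly world +y and the narrow end is on the right. The dark block is near (373,220), the light spare near (371,173) and the tray near (146,188).

The scene view agrees: the dark rectangular block is at (95,271) and the tapered spare at (143,306).

```bash
cat > h.py <<'E'
import numpy as np, cv2
from cell import manip
from scipy.spatial.transform import Rotation as Ro
def cam(name,st=None):
    m=manip.camera_model(name); f=192/np.tan(np.radians(m["vertical_fov"]/2))
    if name=="wrist":
        T=np.eye(4); T[:3,:3]=Ro.from_euler("xyz",st["orientation"]).as_matrix(); T[:3,3]=st["tcp_pos"]
        W=T@m["T_tool_cam"]
    else: W=np.linalg.inv(m["camera_from_world"])
    return f,m["cx"],m["cy"],W
def ray(c,uv,z):
    f,cx,cy,W=c; uv=np.atleast_2d(uv).astype(float)
    d=np.c_[(uv[:,0]-cx)/f,(uv[:,1]-cy)/f,np.ones(len(uv))]@W[:3,:3].T
    o=W[:3,3]; return (o+d*((z-o[2])/d[:,2])[:,None])[:,:2]
def proj(c,p):
    f,cx,cy,W=c; q=np.linalg.inv(W)@np.r_[p,1]; return cx+f*q[0]/q[2],cy+f*q[1]/q[2]
def go(p,yaw):
    """shift/turn shares from the present pose, tool down"""
    s=manip.read_state(); R=Ro.from_euler("xyz",s["orientation"]); 
    d=R.inv().apply(np.array(p)-s["tcp_pos"])/.25
    t=(R.inv()*Ro.from_euler("xyz",[np.pi,0,yaw])).as_rotvec()/(np.pi/2)
    return np.round(d,3),np.round(t,3)
E
python3 - <<'E'
from h import *
c=cam("top")
print("block",ray(c,[(373,220),(357,221),(390,219)],.04)); print("spare",ray(c,(371,173),.06))
print("wedge",ray(c,[(227,181),(267,183)],.075)); print("jig",ray(c,[(216,160),(280,162),(278,210),(213,207)],.015))
t=ray(c,[(107,167),(180,157),(185,206),(113,218)],.045);print("tray",t,t.mean(0))
print(go([.43,-.26,.25],-1.57))
E
```

```text
block [[ 0.43459171 -0.34965159]
 [ 0.43040187 -0.30219587]
 [ 0.43886068 -0.4001026 ]]
spare [[ 0.57259023 -0.34152042]]
wedge [[ 0.53454383  0.08498231]
 [ 0.53157051 -0.03230094]]
jig [[ 0.61174161  0.12637486]
 [ 0.61039919 -0.07289466]
 [ 0.46018551 -0.06899607]
 [ 0.46429322  0.129216  ]]
tray [[0.57419256 0.45229399]
 [0.61094133 0.23301043]
 [0.46142795 0.20933001]
 [0.42022334 0.42045512]] [0.51669629 0.32877239]
(array([ 1.941,  2.723, -0.073]), array([ 0.001, -0.001,  0.821]))
```

```bash
python3 - <<'E'
from h import *
print(go([.53,-.02,.25],-1.57))
E
```

```text
(array([ 2.06 ,  1.69 , -0.075]), array([ 0.001, -0.001,  0.821]))
```

Emit:
servo_tool(steps=[[[0.95,0.78,-0.04,0,0,0.5,1],[0.95,0.78,-0.04,0,0,0.5,1],[0.95,0.78,-0.04,0,0,0.5,1],[0.95,0.78,-0.04,0,0,0.5,1],[0.95,0.78,-0.04,0,0,0.5,1]]], grip_force=80)

```text
clock: 0.72
tcp_pos: [0.3268, 0.2736, 0.2412]
orientation: [3.141, 0.0, -1.068]
ft_force: [1.1, 1.8, 0.3]
grip_width: 0.0853
finger_force: 0.0
```

```bash
python3 - <<'E'
from h import *
print(go([.53,-.02,.25],-1.57), manip.read_state()["tcp_pos"])
E
```

```text
(array([ 1.421, -0.146, -0.035]), array([ 0.  , -0.  ,  0.32])) [0.32683491 0.27359187 0.24122822]
```

Emit:
servo_tool(steps=[[[0.95,-0.1,-0.03,0,0,0.32,1],[0.95,-0.1,-0.03,0,0,0.32,1],[0.95,-0.1,-0.03,0,0,0.32,1],[0.95,-0.1,-0.03,0,0,0.32,1],[0.95,-0.1,-0.03,0,0,0.32,1]]])

```text
clock: 1.35
tcp_pos: [0.4641, 0.0772, 0.248]
orientation: [3.14, -0.001, -1.573]
ft_force: [-1.0, 1.1, -0.3]
grip_width: 0.0856
finger_force: 0.0
```

```bash
python3 - <<'E'
from h import *
print(go([.53,-.02,.25],-1.57), manip.read_state()["tcp_pos"])
E
```

```text
(array([ 0.388, -0.264, -0.008]), array([ 0.001, -0.001, -0.002])) [0.46412123 0.07720045 0.24801636]
```

Emit:
servo_tool(steps=[[[0.39,-0.26,0,0,0,0,1],[0.39,-0.26,0,0,0,0,1],[0.39,-0.26,0,0,0,0,1],[0.39,-0.26,0,0,0,0,1]]])

```text
clock: 1.85
tcp_pos: [0.5281, -0.0167, 0.2484]
orientation: [3.141, 0.0, -1.568]
ft_force: [0.3, 0.4, 1.4]
grip_width: 0.0851
finger_force: 0.0
```

```bash
python3 - <<'E'
from h import *
s=manip.read_state(); im=manip.capture("wrist"); print(s)
cv2.imwrite("pics/w1.png",im[:,:,::-1]); np.save("w1.npy",s,allow_pickle=True)
print(go([.434,-.36,.2],-1.57-.09))
E
```

```text
{'clock': 1.85, 'joints': array([ 2.64524892e-01,  2.08170403e-01,  9.03552466e-02, -5.24949529e-04,
       -1.45383164e+00, -2.61408795e-01]), 'joint_vel': array([ 0.01996968, -0.01732918, -0.00337768,  0.00029776, -0.00024503,
        0.00299507]), 'effort': array([-8.53723548e-01, -3.52684164e+01,  2.39244640e+01,  5.41828170e+00,
        5.44608789e-03,  1.77935458e-02]), 'tcp_pos': array([ 0.52805934, -0.01673168,  0.24836698]), 'orientation': array([ 3.14063634e+00,  2.83800156e-04, -1.56774185e+00]), 'ft_force': array([0.31194202, 0.37351275, 1.43462757]), 'torque': array([0.06823424, 0.01279975, 0.02238294]), 'finger_force': 0.0, 'grip_width': 0.08509705033444977}
(array([1.373, 0.381, 0.194]), array([0.   , 0.   , 0.059]))
```

View pics/w1.png

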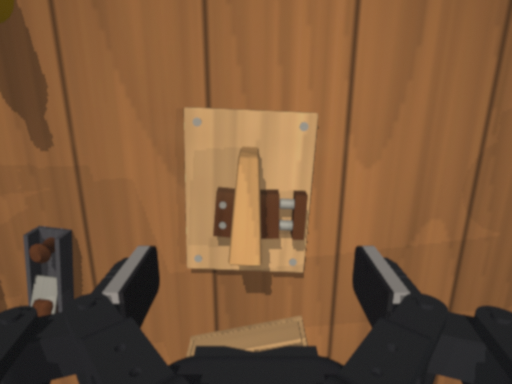

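The jig base corners are near (184,108), (317,114), (303,272) and (187,268). The wedge's narrow end is at the top of the picture, about (249,150), towards world −y. Its wide end is near (246,265).

```bash
python3 - <<'E'
from h import *
s=np.load("w1.npy",allow_pickle=True).item(); c=cam("wrist",s)
im=cv2.imread("pics/w1.png"); hsv=cv2.cvtColor(im,cv2.COLOR_BGR2HSV)
for v in(156,175,200,230,255): print(v, im[v,225:270:3].tolist()) if v==156 else None
g=cv2.GaussianBlur(im.astype(float),(3,3),0).sum(2)
for v in (165,180,245,258):
    d=np.gradient(g[v]); print(v,[(u,int(d[u])) for u in range(220,275) if abs(d[u])>18])
w=ray(c,[(239,149),(258.5,149),(230,264.5),(261,265)],.075); n=w[:2].mean(0);e=w[2:].mean(0)
print("wedge",w,(n+e)/2,np.linalg.norm(e-n),np.degrees(np.arctan2(-(e-n)[0],(e-n)[1])))
j=ray(c,[(184,108),(317,114),(303,272),(187,268)],.015);print("jig",j,j.mean(0))
a=(j[3]+j[2]-j[0]-j[1]);print(np.degrees(np.arctan2(-a[0],a[1])))
E
```

```text
156 [[94, 139, 177], [94, 139, 177], [91, 135, 173], [92, 135, 172], [91, 135, 173], [77, 121, 160], [79, 126, 167], [77, 123, 163], [77, 123, 163], [79, 125, 167], [78, 123, 164], [64, 97, 127], [97, 143, 183], [99, 146, 188], [102, 150, 192]]
165 [(239, 23), (256, -24), (257, -40), (258, -38), (260, 21), (261, 40), (262, 36), (263, 19)]
180 [(237, 26), (238, 24), (257, -34), (258, -40), (259, -25), (263, 21), (264, 34), (265, 35), (266, 24)]
245 [(230, 30), (231, 36), (232, 26), (258, -32), (259, -45), (260, -35)]
258 [(227, -19), (230, 21), (231, 18), (258, -33), (259, -49), (260, -42), (268, 23), (269, 40), (270, 39), (271, 22)]
wedge [[ 0.54469474 -0.0372666 ]
 [ 0.52593492 -0.03731723]
 [ 0.55572842  0.08707856]
 [ 0.52256819  0.08761187]] [0.53723157 0.02502665] 0.12469606748546255 -1.7616948385516653
jig [[ 0.60785265 -0.07261391]
 [ 0.46044584 -0.06656379]
 [ 0.46729586  0.13140269]
 [ 0.61571406  0.12593109]] [0.5378271  0.02953902]
-2.1248217672111687
```

Emit:
servo_tool(steps=[[[0.99,0.38,0.1,0,0,0.06,1],[0.99,0.38,0.1,0,0,0.06,1],[0.99,0.38,0.1,0,0,0.06,1],[0.99,0.38,0.1,0,0,0.06,1],[0.99,0.38,0.1,0,0,0.06,1]]])

```text
clock: 2.52
tcp_pos: [0.4327, -0.2662, 0.2238]
orientation: [3.141, -0.0, -1.663]
ft_force: [0.7, 0.8, -0.5]
grip_width: 0.0854
finger_force: 0.0
```

```bash
python3 - <<'E'
from h import *
s=manip.read_state(); im=manip.capture("wrist"); print(s["tcp_pos"],s["orientation"],s["joint_vel"])
cv2.imwrite("pics/w2.png",im[:,:,::-1]); np.save("w2.npy",s,allow_pickle=True)
c=cam("wrist",s); print([proj(c,p) for p in([.434,-.35,.04],[.434,-.30,.04],[.434,-.4,.04])])
E
```

```text
[ 0.43274793 -0.26620482  0.22380358] [ 3.14144849e+00 -7.75887785e-07 -1.66349259e+00] [-0.22007554  0.04923157  0.04007452 -0.01084543  0.0202243   0.23237643]
[(np.float64(246.88273331918154), np.float64(80.66099349685707)), (np.float64(251.98337975483346), np.float64(134.07698392408204)), (np.float64(241.2917638178341), np.float64(22.11014565227154))]
```

View pics/w2.png

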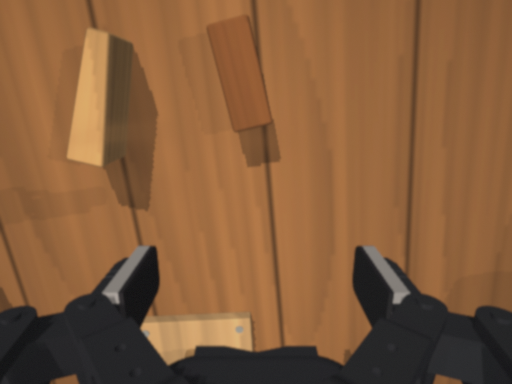

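The block is clear at the top: top-face corners about (207,26), (248,15), (271,122) and (234,131). The spare is on the left at (68–133, 28–166).

```bash
python3 - <<'E'
from h import *
s=np.load("w2.npy",allow_pickle=True).item(); c=cam("wrist",s)
j=ray(c,[(207,26),(248,15),(271,123),(234,131)],.04);print("block",j,j.mean(0))
a=(j[3]+j[2]-j[0]-j[1]);th=np.arctan2(-a[0],a[1]);print(np.degrees(th),np.linalg.norm(a)/2,np.linalg.norm(j[0]-j[1]))
m=j.mean(0)
print(go([*m,.15],th-np.pi/2))
E
```

```text
block [[ 0.46498649 -0.39969746]
 [ 0.4274522  -0.40515356]
 [ 0.41457152 -0.30893317]
 [ 0.45123575 -0.30460941]] [ 0.43956149 -0.3545984 ]
7.92502807312979 0.09657658613757808 0.03792877089236364
(array([ 0.348, -0.059,  0.295]), array([ 0.   , -0.   , -0.147]))
```

Emit:
servo_tool(steps=[[[0.35,-0.06,0.3,0,0,-0.147,1],[0.35,-0.06,0.3,0,0,-0.147,1],[0.35,-0.06,0.3,0,0,-0.147,1],[0.35,-0.06,0.3,0,0,-0.147,1]]])

```text
clock: 3.08
tcp_pos: [0.4421, -0.3525, 0.1496]
orientation: [-3.141, -0.001, -1.43]
ft_force: [0.5, 0.0, 0.4]
grip_width: 0.0852
finger_force: 0.0
```

```bash
python3 - <<'E'
from h import *
s=manip.read_state(); im=manip.capture("wrist"); print(s["tcp_pos"],s["orientation"])
cv2.imwrite("pics/w3.png",im[:,:,::-1]); np.save("w3.npy",s,allow_pickle=True)
print(go([.4395,-.3545,.008],np.radians(8)-np.pi/2))
E
```

```text
[ 0.4421415  -0.35252681  0.14956153] [-3.14080812e+00 -6.45187952e-04 -1.42985436e+00]
(array([0.005, 0.014, 0.569]), array([-0.001, -0.001,  0.001]))
```

View pics/w3.png

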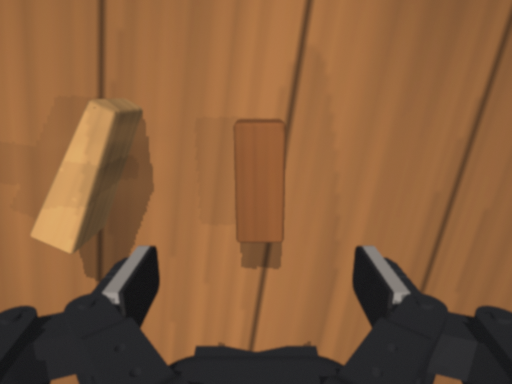

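The block is now square in view, with corners near (235,121), (284,121), (283,242) and (237,242). The spare sits well to the left.

```bash
python3 - <<'E'
from h import *
s=np.load("w3.npy",allow_pickle=True).item(); c=cam("wrist",s)
j=ray(c,[(235,121),(284.5,121),(283.5,242),(236.5,242)],.04);m=j.mean(0)
a=(j[3]+j[2]-j[0]-j[1]);th=np.arctan2(-a[0],a[1]);print(m,np.degrees(th),np.linalg.norm(a)/2,np.linalg.norm(j[0]-j[1]))
print(go([*m,.008],th-np.pi/2))
E
```

```text
[ 0.43996453 -0.35585746] 8.399301432612702 0.09925797832794989 0.03709535772320009
(array([0.011, 0.013, 0.569]), array([-0.001, -0.001, -0.003]))
```

Emit:
servo_tool(steps=[[[0.011,0.012,0.25,0,0,0,1],[0.011,0.012,0.45,0,0,0,1],[0.011,0.012,0.566,0,0,0,1],[0.011,0.012,0.566,0,0,0,1],[0.011,0.012,0.566,0,0,0,0]]], grip_force=80)

```text
clock: 3.75
tcp_pos: [0.4404, -0.357, 0.0098]
orientation: [-3.138, -0.003, -1.43]
ft_force: [-0.2, 0.3, 0.8]
grip_width: 0.0698
finger_force: 0.0
```

Emit:
servo_tool(steps=[[[0,0,0,0,0,0,0],[0,0,0,0,0,0,0],[0,0,0,0,0,0,0],[0,0,0,0,0,0,0]]])

```text
clock: 4.25
tcp_pos: [0.44, -0.3574, 0.0092]
orientation: [-3.139, -0.002, -1.431]
ft_force: [0.7, 2.1, 6.0]
grip_width: 0.0387
finger_force: 81.7
```

Emit:
servo_tool(steps=[[[0,0,-0.25,0,0,0,0],[0,0,-0.5,0,0,0,0],[0,0,-0.5,0,0,0,0]]])

```text
clock: 4.62
tcp_pos: [0.4416, -0.3588, 0.1387]
orientation: [-3.132, -0.008, -1.431]
ft_force: [0.3, 0.4, -1.6]
grip_width: 0.0392
finger_force: 81.2
```

```bash
python3 - <<'E'
from h import *
s=manip.read_state();print(s["tcp_pos"],s["grip_width"],s["finger_force"],s["ft_force"])
print(go([.5327,-.12,.13],np.radians(-92)))
E
```

```text
[ 0.44157654 -0.3588334   0.13873235] 0.03920556235755228 81.16605520248413 [ 0.31542333  0.44378142 -1.58522939]
(array([-0.895, -0.494,  0.033]), array([-0.007, -0.004,  0.111]))
```

Emit:
servo_tool(steps=[[[-0.2,-0.11,0,0,0,0.05,0],[-0.45,-0.25,0.02,0,0,0.111,0],[-0.7,-0.39,0.03,0,0,0.111,0],[-0.89,-0.49,0.03,0,0,0.111,0],[-0.89,-0.49,0.03,0,0,0.111,0]]])

```text
clock: 5.25
tcp_pos: [0.5294, -0.116, 0.124]
orientation: [3.141, 0.001, -1.602]
ft_force: [0.1, 0.5, -0.3]
grip_width: 0.039
finger_force: 81.2
```

Emit:
servo_tool(steps=[[[0,0,0,0,0,0,0]]])

```text
clock: 5.38
tcp_pos: [0.5286, -0.1189, 0.1242]
orientation: [3.14, 0.0, -1.604]
ft_force: [-0.3, -1.0, -0.0]
grip_width: 0.0383
finger_force: 81.2
```

```bash
python3 - <<'E'
from h import *
s=manip.read_state();print(s["tcp_pos"],s["orientation"],s["finger_force"],s["ft_force"]);im=manip.capture("wrist")
cv2.imwrite("pics/w4.png",im[:,:,::-1]);np.save("w4.npy",s,allow_pickle=True)
print(go([.5327,-.109,.034],np.radians(-92)))
E
```

```text
[ 0.5285816  -0.11893372  0.12422409] [ 3.14044746e+00  2.77382237e-05 -1.60427212e+00] 81.15281939506531 [-0.30843514 -0.96527284 -0.01073989]
(array([-0.044, -0.016,  0.361]), array([ 0.001, -0.   ,  0.   ]))
```

View pics/w4.png

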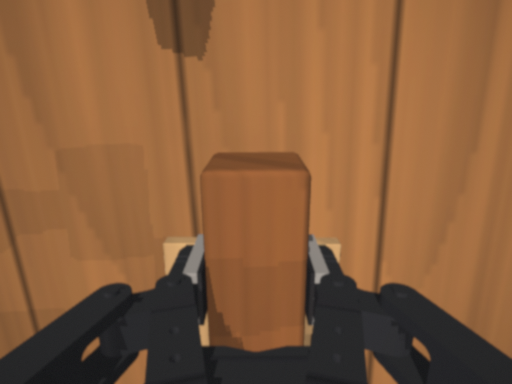

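The block is held square between the pads, its long axis along the tool's x. Its rear end is near (255,160), and the jig's edge shows behind it at row 240.

Emit:
servo_tool(steps=[[[-0.03,-0.016,0.18,0,0,0,0],[-0.03,-0.016,0.36,0,0,0,0],[-0.03,-0.016,0.36,0,0,0,0],[-0.03,-0.016,0.36,0,0,0,0]]])

```text
clock: 5.92
tcp_pos: [0.5341, -0.1133, 0.0365]
orientation: [-3.139, -0.001, -1.606]
ft_force: [0.9, -0.2, -1.0]
grip_width: 0.039
finger_force: 81.0
```

```bash
python3 - <<'E'
from h import *
s=manip.read_state();print(s["tcp_pos"],s["orientation"],s["finger_force"],s["ft_force"]);im=manip.capture("top");im2=manip.capture("scene")
a=cv2.resize(im[140:220,200:300],(600,480),interpolation=cv2.INTER_CUBIC)
b=cv2.resize(im2[130:250,190:340],(600,480),interpolation=cv2.INTER_CUBIC)
cv2.imwrite("pics/t5.png",cv2.resize(np.hstack([a,b]),(800,320))[:,:,::-1])
print(go([.5362,-.009-.05+.03,.034],np.radians(-92)))
E
```

```text
[ 0.53412249 -0.11327049  0.03652813] [-3.13937531e+00 -7.39220183e-04 -1.60635220e+00] 81.01556539535522 [ 0.85000658 -0.21789743 -1.01839579]
(array([-0.335,  0.006,  0.012]), array([-0.003, -0.   , -0.   ]))
```

View pics/t5.png

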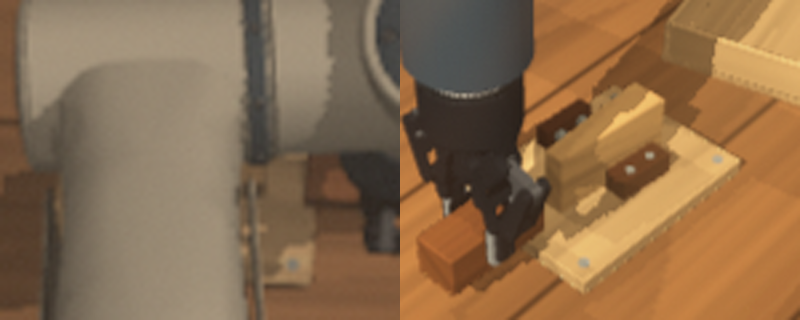

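The scene crop (right) shows the block level in the gripper, in line with the wedge and a few centimetres short of its narrow end.

Emit:
servo_tool(steps=[[[-0.05,0.003,0,0,0,0,0],[-0.1,0.003,0,0,0,0,0],[-0.14,0.003,0,0,0,0,0],[-0.17,0.003,0,0,0,0,0],[-0.2,0.003,0,0,0,0,0]]])

```text
clock: 6.65
tcp_pos: [0.5351, -0.0627, 0.0358]
orientation: [-3.14, -0.002, -1.605]
ft_force: [0.2, -1.8, -0.8]
grip_width: 0.0389
finger_force: 81.0
```

Emit:
servo_tool(steps=[[[-0.02,0,0,0,0,0,0],[-0.035,0,0,0,0,0,0],[-0.035,0,0,0,0,0,0]]])

```text
clock: 7.02
tcp_pos: [0.5343, -0.0526, 0.0346]
orientation: [3.141, 0.0, -1.605]
ft_force: [0.6, -0.3, -0.3]
grip_width: 0.0389
finger_force: 81.1
```

```bash
python3 - <<'E'
from h import *
s=manip.read_state();print(s["tcp_pos"],s["orientation"],s["finger_force"],s["ft_force"]);im2=manip.capture("scene")
cv2.imwrite("pics/t6.png",cv2.resize(im2[130:250,190:340],(600,480),interpolation=cv2.INTER_CUBIC)[:,:,::-1])
c=cam("scene")
for d in(0,.02,.03):
  for e in(-.06,.06):
    p=np.array([.5375,.027])+(d+e)*np.array([.035,1]); q=proj(c,[*p,.075]); print(d,e,[(q[0]-190)*4,(q[1]-130)*4])
E
```

```text
[ 0.53428694 -0.05257995  0.03464599] [ 3.14122191e+00  4.35560952e-04 -1.60487753e+00] 81.08454465866089 [ 0.63230905 -0.34772405 -0.258194  ]
0 -0.06 [np.float64(220.85562876903407), np.float64(238.63417638107)]
0 0.06 [np.float64(368.6031709199722), np.float64(136.65392645420502)]
0.02 -0.06 [np.float64(246.90506476120993), np.float64(220.65399238435703)]
0.02 0.06 [np.float64(391.3624927883159), np.float64(120.94468825971421)]
0.03 -0.06 [np.float64(259.70498980990385), np.float64(211.81905992790087)]
0.03 0.06 [np.float64(402.5584358418439), np.float64(113.2168773320758)]
```

View pics/t6.png

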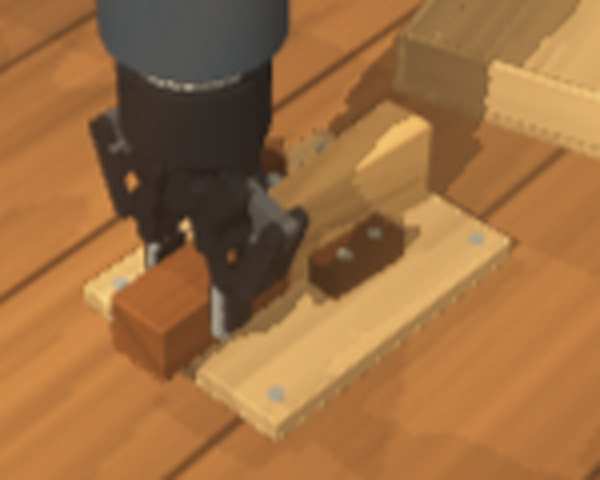

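The wedge's wide-end top is now near (410,112) in the crop. The projection predicts (402,113) for 30 mm of travel, so the wedge is loose and still standing in the jig.

Emit:
servo_tool(steps=[[[0.12,0,0,0,0,0,0],[0.25,0,-0.15,0,0,0,0],[0.45,0.2,-0.2,0,0,0,0],[0.65,0.4,-0.2,0,0,0,0],[0.65,0.4,-0.2,0,0,0,0]]])

```text
clock: 7.7
tcp_pos: [0.4262, -0.2136, 0.0849]
orientation: [3.141, 0.001, -1.608]
ft_force: [1.2, -0.1, -1.2]
grip_width: 0.039
finger_force: 81.2
```

```bash
python3 - <<'E'
from h import *
s=manip.read_state();print(s["tcp_pos"],s["orientation"],s["finger_force"],s["ft_force"])
print(go([.43,-.22,.0095],np.radians(-92)))
E
```

```text
[ 0.42619516 -0.21363773  0.08485379] [ 3.14093171e+00  5.62714454e-04 -1.60847042e+00] 81.16353034973145 [ 1.23381122 -0.12284311 -1.15506528]
(array([ 0.025, -0.016,  0.301]), array([ 0.   ,  0.   , -0.002]))
```

Emit:
servo_tool(steps=[[[0.02,0,0.15,0,0,0,0],[0.02,0,0.25,0,0,0,0],[0.02,0,0.295,0,0,0,0],[0.02,0,0.297,0,0,0,0],[0.02,0,0.298,0,0,0,0]]])

```text
clock: 8.32
tcp_pos: [0.4294, -0.2172, 0.0108]
orientation: [-3.14, -0.0, -1.605]
ft_force: [0.0, 0.4, -2.1]
grip_width: 0.0385
finger_force: 81.1
```

Emit:
servo_tool(steps=[[[0,0,0.002,0,0,0,0],[0,0,0.002,0,0,0,1],[0,0,0,0,0,0,1],[0,0,0,0,0,0,1],[0,0,-0.04,0,0,0,1]]])

```text
clock: 8.95
tcp_pos: [0.4281, -0.2171, 0.0202]
orientation: [3.14, 0.0, -1.606]
ft_force: [-0.1, -0.5, 0.4]
grip_width: 0.0854
finger_force: 0.0
```

Emit:
servo_tool(steps=[[[0,0,-0.24,0,0,0,1],[-0.1,-0.05,-0.48,0,0,0,1],[-0.35,-0.18,-0.72,0,0,0,1],[-0.6,-0.3,-0.8,0,0,0,1],[-0.8,-0.4,-0.8,0,0,0,1]]])

```text
clock: 9.57
tcp_pos: [0.5217, -0.0474, 0.2178]
orientation: [-3.137, 0.0, -1.606]
ft_force: [0.7, -0.1, -0.2]
grip_width: 0.0855
finger_force: 0.0
```

Emit:
servo_tool(steps=[[[0,0,0,0,0,0,1],[0,0,0,0,0,0,1]]])

```text
clock: 9.82
tcp_pos: [0.5202, -0.0487, 0.2148]
orientation: [3.141, -0.0, -1.605]
ft_force: [0.2, -0.6, 1.0]
grip_width: 0.0852
finger_force: 0.0
```

```bash
python3 - <<'E'
from h import *
s=manip.read_state();print(s["tcp_pos"],s["orientation"]);im=manip.capture("wrist")
cv2.imwrite("pics/w7.png",im[:,:,::-1]);np.save("w7.npy",s,allow_pickle=True)
E
```

```text
[ 0.52023023 -0.04869673  0.21481528] [ 3.14134400e+00 -1.42029095e-04 -1.60483733e+00]
```

View pics/w7.png

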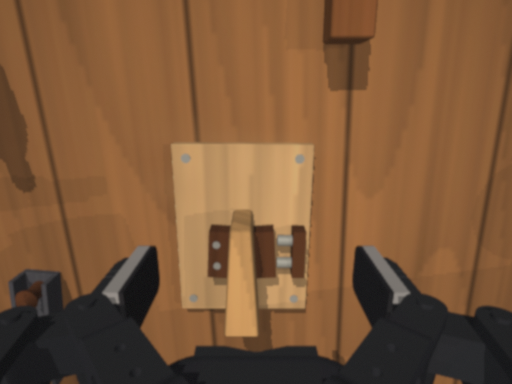

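The wedge stands loose in the jig. The narrow end's top edge is near row 222, columns 232–253, with the end face showing above it. The wide end is at row 336, columns 225–258. The block lies on the bench at the top, near (350,15).

```bash
python3 - <<'E'
from h import *
s=np.load("w7.npy",allow_pickle=True).item(); c=cam("wrist",s)
g=cv2.cvtColor(cv2.imread("pics/w7.png"),cv2.COLOR_BGR2GRAY); print(g[204:232,243].tolist())
for v in(222,): w=ray(c,[(231.5,v),(253,v),(225.5,336),(258,335.5)],.075)
n=w[:2].mean(0);e=w[2:].mean(0);a=e-n;th=np.arctan2(-a[0],a[1])
m=(n+e)/2; print(w,m,np.linalg.norm(a),np.degrees(th))
print(go([*m,.1],th-np.pi/2))
t=cam("top"); im=manip.capture("top"); cv2.imwrite("pics/t8.png",im[:,:,::-1])
E
```

```text
[165, 165, 165, 165, 158, 143, 129, 122, 118, 114, 113, 115, 116, 115, 113, 111, 110, 108, 108, 109, 114, 119, 123, 124, 123, 126, 130, 136]
[[ 0.54454802 -0.00831594]
 [ 0.5248233  -0.00763428]
 [ 0.5576022   0.11705031]
 [ 0.52423956  0.11760314]] [0.53780327 0.05467581] 0.12545687297852573 -2.8487801025687514
(array([-0.418, -0.057,  0.459]), array([ 0.   , -0.   ,  0.009]))
```

Emit:
servo_tool(steps=[[[-0.24,-0.04,0,0,0,0,1],[-0.425,-0.057,0.1,0,0,0,1],[-0.425,-0.057,0.3,0,0,0,1],[-0.425,-0.057,0.45,0,0,0,1],[-0.425,-0.057,0.5,0,0,0,1]]], grip_force=50)

```text
clock: 10.55
tcp_pos: [0.5367, 0.0554, 0.0875]
orientation: [3.137, -0.002, -1.607]
ft_force: [-0.3, 0.0, 0.8]
grip_width: 0.086
finger_force: 0.0
```

```bash
python3 - <<'E'
from h import *
print(go([.538,.056,.044],np.radians(-92.2)))
E
```

```text
(array([-0.003, -0.006,  0.174]), array([ 0.003, -0.001,  0.001]))
```

Emit:
servo_tool(steps=[[[0,-0.005,0.1,0,0,0,1],[0,-0.005,0.182,0,0,0,1],[0,-0.005,0.182,0,0,0,1],[0,-0.005,0.182,0,0,0,0.2],[0,-0.005,0.182,0,0,0,0]]], grip_force=50)

```text
clock: 11.18
tcp_pos: [0.5407, 0.057, 0.0456]
orientation: [-3.139, 0.001, -1.606]
ft_force: [-0.5, -0.9, -0.1]
grip_width: 0.0516
finger_force: 0.0
```

Emit:
servo_tool(steps=[[[0,0,0,0,0,0,0],[0,0,0,0,0,0,0],[0,0,0,0,0,0,0],[0,0,0,0,0,0,0]]])

```text
clock: 11.68
tcp_pos: [0.5401, 0.057, 0.0449]
orientation: [-3.14, 0.0, -1.605]
ft_force: [-1.8, -0.7, 5.8]
grip_width: 0.0277
finger_force: 49.1
```

Emit:
servo_tool(steps=[[[0,0,-0.15,0,0,0,0],[0,0,-0.35,0,0,0,0],[0,0,-0.5,0,0,0,0],[0,0,-0.5,0,0,0,0]]])

```text
clock: 12.18
tcp_pos: [0.5415, 0.0574, 0.1722]
orientation: [-3.135, 0.002, -1.605]
ft_force: [-0.3, -0.6, -2.6]
grip_width: 0.0277
finger_force: 51.3
```

```bash
python3 - <<'E'
from h import *
s=manip.read_state();print(s["tcp_pos"],s["orientation"],s["grip_width"],s["finger_force"],s["ft_force"])
t=ray(cam("top"),[(107,167),(180,157),(185,206),(113,218)],.045);a=t[0]+t[3]-t[1]-t[2];th=np.arctan2(-a[0],a[1]);print(np.degrees(th))
print(go([.517,.329,.17],th-np.pi/2))
E
```

```text
[0.54145621 0.05744668 0.17221746] [-3.13547800e+00  2.05697497e-03 -1.60527255e+00] 0.02773872008325185 51.344029884785414 [-0.33461079 -0.61085472 -2.63805148]
10.265831279153492
(array([-1.082,  0.135,  0.01 ]), array([-0.004,  0.001, -0.136]))
```

Emit:
servo_tool(steps=[[[-0.2,0.03,0,0,0,-0.05,0],[-0.42,0.06,0,0,0,-0.136,0],[-0.65,0.09,0,0,0,-0.136,0],[-0.88,0.12,0,0,0,-0.136,0],[-1.0,0.13,0,0,0,-0.136,0]]])

```text
clock: 12.8
tcp_pos: [0.5144, 0.3103, 0.167]
orientation: [3.139, -0.001, -1.39]
ft_force: [-0.1, -0.8, -2.2]
grip_width: 0.0282
finger_force: 51.2
```

Emit:
servo_tool(steps=[[[-0.08,0,0,0,0,0,0],[-0.08,0,0,0,0,0,0],[-0.08,0,0,0,0,0,0]]])

```text
clock: 13.18
tcp_pos: [0.5123, 0.3266, 0.1688]
orientation: [3.141, -0.001, -1.393]
ft_force: [0.4, -1.2, -1.0]
grip_width: 0.0279
finger_force: 51.2
```

```bash
python3 - <<'E'
from h import *
s=manip.read_state();print(s["tcp_pos"],s["orientation"],s["grip_width"],s["finger_force"])
im=manip.capture("wrist"); cv2.imwrite("pics/w9.png",im[:,:,::-1]);np.save("w9.npy",s,allow_pickle=True)
print(go([.517,.329,.04],np.radians(-80)))
E
```

```text
[0.5123414  0.32659466 0.16879602] [ 3.14087696e+00 -5.65441091e-04 -1.39269048e+00] 0.027926179302969364 51.23691371642053
(array([-0.007, -0.02 ,  0.516]), array([ 0.   , -0.   ,  0.002]))
```

View pics/w9.png

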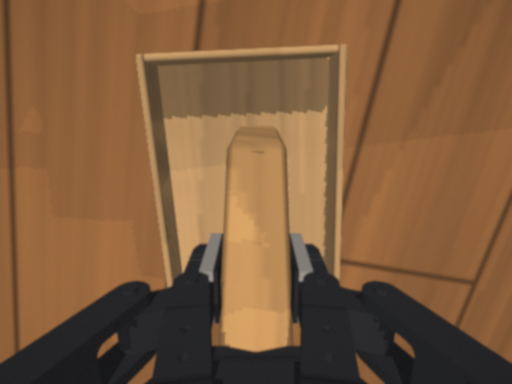

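The wedge is held over the tray, in line with it. The tray's near-end outer corners are at (137,55) and (345,45).

```bash
python3 - <<'E'
from h import *
s=np.load("w9.npy",allow_pickle=True).item(); c=cam("wrist",s)
t=ray(c,[(137,55),(345,45)],.045);d=t[0]-t[1];L=np.linalg.norm(d);print(t,L); d/=L; th=np.arctan2(d[1],d[0])
m=t.mean(0)+.11*np.array([-d[1],d[0]]);print(m,np.degrees(th));print(go([*m,.04],th-np.pi/2))
E
```

```text
[[0.61807128 0.24396584]
 [0.46635207 0.20960192]] 0.15556219979613084
[0.51791251 0.33406645] 12.761989170383686
(array([-0.026, -0.027,  0.516]), array([ 0.   , -0.   , -0.029]))
```

Emit:
servo_tool(steps=[[[-0.02,-0.022,0.2,0,0,-0.01,0],[-0.02,-0.022,0.4,0,0,-0.01,0],[-0.02,-0.022,0.5,0,0,-0.01,0],[-0.02,-0.022,0.515,0,0,-0.01,0],[-0.02,-0.022,0.52,0,0,-0.01,0]]])

```text
clock: 13.85
tcp_pos: [0.5178, 0.3335, 0.0405]
orientation: [-3.14, 0.001, -1.377]
ft_force: [0.5, -0.2, -1.0]
grip_width: 0.0276
finger_force: 51.3
```

Emit:
servo_tool(steps=[[[0,0,0.006,0,0,0,0],[0,0,0.008,0,0,0,0],[0,0,0.008,0,0,0,0]]])

```text
clock: 14.22
tcp_pos: [0.5171, 0.3337, 0.0377]
orientation: [-3.141, 0.0, -1.376]
ft_force: [0.5, 0.3, -1.4]
grip_width: 0.0273
finger_force: 51.3
```

Nearly down, about 1–2 mm above the floor. I'll lower a touch more, open partly and rise.

Emit:
servo_tool(steps=[[[0,0,0.005,0,0,0,0],[0,0,0.005,0,0,0,0],[0,0,0.005,0,0,0,0.75],[0,0,0.005,0,0,0,0.75],[0,0,0.005,0,0,0,0.75]]])

```text
clock: 14.85
tcp_pos: [0.5169, 0.3335, 0.0359]
orientation: [-3.142, 0.0, -1.376]
ft_force: [-0.6, 0.8, 0.6]
grip_width: 0.0639
finger_force: 0.0
```

Emit:
servo_tool(steps=[[[0,0,0,0,0,0,0.75],[0,0,-0.1,0,0,0,0.75],[0,0,-0.3,0,0,0,0.75],[0,0,-0.55,0,0,0,0.75],[0,0,-0.7,0,0,0,0.75]]])

```text
clock: 15.48
tcp_pos: [0.5177, 0.3339, 0.2148]
orientation: [-3.137, 0.002, -1.376]
ft_force: [1.1, 1.1, -1.0]
grip_width: 0.0639
finger_force: 0.0
```

Emit:
servo_tool(steps=[[[0.2,0,-0.1,0,0,0,0.75],[0.4,0.3,-0.1,0,0,0,0.75],[0.4,0.4,-0.1,0,0,0,0.75],[0.4,0.5,-0.1,0,0,0,0.75],[0.4,0.5,-0.1,0,0,0,0.75]]])

```text
clock: 16.1
tcp_pos: [0.4125, 0.2107, 0.2368]
orientation: [-3.14, 0.001, -1.375]
ft_force: [0.3, -0.1, 0.1]
grip_width: 0.0639
finger_force: 0.0
```

```bash
python3 - <<'E'
from h import *
s=manip.read_state();print(s["clock"],s["tcp_pos"],s["ft_force"],s["grip_width"])
im=manip.capture("scene");cv2.imwrite("pics/e.png",im[:,:,::-1])
E
```

```text
16.1 [0.41251582 0.21074935 0.23682564] [ 0.33662143 -0.09245744  0.1427845 ] 0.06387878348008588
```

View pics/e.png

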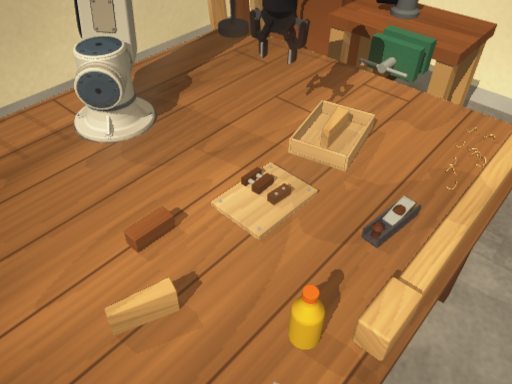

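The wedge stands in the tray at about (337,125). The block lies flat on the bench at (150,228), the jig is empty, the spare is unmoved at (143,306), and the gripper is clear of everything.

```bash
python3 -c "
from cell import manip
print(manip.sign_off())"
```

```text
the job is handed in; nothing more can be done
None
```

The job is handed in at about 16 s on the robot clock: the wedge was knocked loose (about 30 mm) and now stands in the tray, the block lies flat on the bench, and the spare wedge was left alone; the sign-off gave no verdict.

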